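Make up two experiment kits for the science club

TASK

Make up the two experiment kits from the stock standing in the middle of the table (the jars at the back by the kettle are not part of it). Long three-cell tray: the dropper bottle in the end cell next to the finger tab, the timer in the wide middle cell standing on its edge lengthwise along the tray, and one rubber stopper in the other end cell. Short two-cell tray: the screw-cap jar in the cell next to the finger tab and the other stopper in the other cell (either stopper may go in either tray); everything stands upright on the cell floor, and the bottle and the jar must not be tipped over on the way.

Things in the scene. Friction and masses are not known exactly. Their poses are not given: they have to be found in the camera images.
- long_tray: Long shallow grey kit tray, three cells in a row, 70 x 232 mm without tab. Floor top 3 mm up, walls 3 mm thick, tops 10 mm up; cells 64 mm in x. Origin at table level under the middle of the row; y along the row to the end with the slotted finger tab (30 mm long, 54 wide, 10 high). Fixed. Cell centres y = +80 (tab end), 0 and -80 mm (far end), 66, 88 and 66 mm long.
- short_tray: Short shallow grey kit tray, two cells in a row, 70 x 161 mm without tab. Floor top 3 mm up, walls 3 mm thick, tops 10 mm up; cells 64 mm in x. Origin at table level under the middle of the row; y along the row to the end with the slotted finger tab (30 mm long, 54 wide, 10 high). Fixed. Cell centres y = +39.5 mm (tab end) and -39.5 mm (far end), 76 mm long.
- dye_bottle: Slim dropper bottle with a pointed nozzle, standing: body 35 mm in diameter up to 64 mm, nozzle 19 mm in diameter above, 96 mm high in all, about 60 g; origin at the centre of its underside, z up. Grasp the body about 50 mm up.
- timer: Digital timer, a flat box standing on its long edge: 22 mm thick (x), 62 mm long (y), 56 mm high, about 60 g; origin at its underside (the box reaches from x = -10 to +12 mm), z up. Grasp across its thickness (along x) about 40 mm up.
- jar: Squat screw-cap sample jar, standing with the stock (not one of the jars by the kettle at the back right): body 41 mm in diameter, cap 44 mm in diameter from 50 mm up, 64 mm high, about 45 g; origin at the centre of its underside, z up. Grasp anywhere from 40 to 55 mm up.
- stopper_a: Brick-brown rubber stopper standing wide end up: a cone 25 mm in diameter below, 31 mm at the top, 26 mm high, about 16 g; origin at the centre of its underside, z up. Grasp its upper half, fingertips 13 mm or more above its underside, so that they stay above the tray's walls.
- stopper_b: Black rubber stopper standing wide end up: a cone 25 mm in diameter below, 31 mm at the top, 26 mm high, about 16 g; origin at the centre of its underside, z up. Grasp its upper half, fingertips 13 mm or more above its underside, so that they stay above the tray's walls.
Things that resemble listed ones, but are neither listed nor needed, are in the scene too. There is more than one size of the dye_bottle; the job needs the largest.

How it is judged:
By the outcome, as a careful person would: the job done as asked, in the order asked, and still so for the second after the job is handed in, with the robot touching nothing.
It also fails if it takes over 128 s, if anything falls off the work surface, if the arm or the gripper's body presses on something with over 40 N, if the wrist force passes 120 N, or if a joint passes its speed limit or range.

ROBOT

A 6-joint arm with a two-finger parallel gripper is mounted at the origin on a cart in front of the work surface, level with it; the furniture and walls round the work are solid. World frame = base frame: x ahead of the robot, y to its left, z up, the work surface at z = 0. Lengths are in mm, angles in rad, forces in N, time in s.
With the tool pointing down it reaches from about 350 to 775 mm from the base axis. Payload 7.3 kg.
Tool frame: the origin (TCP) lies at the very end of the fingers, on their centre line; the grasp point (between the pads) lies bot.grip_point_offset behind it (bot.grip_point_offset is the distance from the TCP to the grasp point, in mm); z points along the fingers, y is the line along which they close (so a half turn about z gives the same grasp; the last joint's range is limited). The gripper opens to 92 mm and grips with 3 to 60 N. Pads are 19 mm wide; open, the fingers measure 130 mm over their backs; the gripper's body (75 mm by 190 mm) begins 47 mm behind the grasp point.
Start: joints at [-1.286, 0.342, 1.524, -0, 1.275, -0.146], TCP at [219.263, -477.042, 226.741] pointing down, gripper open.
Joint ranges: [-2.53, 2.53], [-0.77, 2.02], [0.04, 2.7], [-1, 4.14], [0.28, 2.66], [-3.11, 3.11]. Speed limits (rad/s): [2.57, 2.57, 3.14, 3.14, 3.14, 3.14].

INTERFACE

Orientations are given as [roll, pitch, yaw] about the fixed x, y, z axes, in that order (R = Rz(yaw) Ry(pitch) Rx(roll)).
In Python, from plant import bot gives the robot as it stands. The module is installed in compiled form; this text tells all that it offers.
- The arm moves only by the tool carry_out, never from a script. Its argument "plan" is a list of rows, each an object of numbers: "tx", "ty", "tz": the shift along the world's x, y, z in mm; "rx", "ry", "rz": the turn, a rotation vector about the world's x, y, z in rad. A call has 1 to 12 rows; each row shifts and turns the commanded pose from where the row before left it; what a row does not reach is not made up. A row lasts 1/10 s, in which the tool goes at most 50 mm and 8.59 degrees, less where a joint would pass 70% of its speed; a pose out of reach is approached as far as the arm can. A call with a gripper value outside its range is refused whole. "gripper" is the closure, from 0 (fully open) to 1 (shut), set as the call begins (left out, the last holds). The fingers move at their own pace and stop on an object; the grip force is fixed at half the most. Time passes only in rows, so rows that do not move let the fingers close. It gives the time, the measured TCP pose, the force, the opening and the grip force at its end, in the units of the state.
- bot.get_obs(): the state, without advancing time (a new reading comes with each control period).
- bot.capture(name): name is "side" or "top"; returns the picture (384x512x3 uint8, red, green, blue); there is no depth.
- bot.camera_model(name): a dict with "camera_matrix" (3x3 intrinsics, pixels), "R" (3x3) and "t" (3): a world point X has camera coordinates R X + t. Camera axes: x right, y down, z forward; pixel columns grow to the right and rows downward; lengths in mm; the calibration is good to about 2 mm. A picture is of the moment at which its call begins. camera_model takes no time and is no camera call.
- bot.close_job(): hands the job in; it is judged then, once.
The state is a dict: "time": time; "joint_positions": joint angles; "dq": joint speeds; "tau": joint torques, N m; "tool_pos": TCP position; "tcp_rot": TCP orientation; "contact_force": force on the tool from outside, world axes, zero at the start; "moment": the same for the moment, N m; "grip_width": finger opening in mm; "finger_force": force on a finger pad.
Only numpy, scipy, OpenCV 4.12 (cv2) and the standard library are available. Lean on these libraries where they do the work, as an engineer would, in place of code of your own. Each camera call takes 0.05 s, during which the arm holds its last target. There are 200 camera calls.

## Working session

There is one attempt and no reset: what is moved stays moved. The work goes in short steps, Python scripts to look and compute and a tool call to move; the robot and the scene stay as the last step left them, time stands still between calls to the robot, and variables do not carry over. Pictures are saved under pics/ and viewed, at most 18 in all, crops included, and the job is handed in when it is done.

Besides the shell and the picture viewer there is one more tool, called after "Request:" as name(argument=value, ...) on one line, values as JSON. carry_out: Moves the arm, as the interface text tells. Its arguments: {"type":"object","properties":{"plan":{"type":"array"},"gripper":{"type":"number"}},"required":["plan"]}

```bash
mkdir -p pics; python3 - <<'E'
from plant import bot
import cv2
for n in("top","side"):
    cv2.imwrite(f"pics/{n}0.png",cv2.resize(bot.capture(n)[:,:,::-1],(800,600),interpolation=cv2.INTER_CUBIC)); m=bot.camera_model(n); print(m, -m["R"].T@m["t"])
print(bot.get_obs(),bot.grip_point_offset)
E
```

```text
{'camera_matrix': array([[415.84789156,   0.        , 257.10171961],
       [  0.        , 415.84789156, 190.50083801],
       [  0.        ,   0.        ,   1.        ]]), 'R': array([[-0.01620972, -0.99938966, -0.03094433],
       [-0.9927701 ,  0.01976816, -0.11839238],
       [ 0.11893183,  0.0288015 , -0.99248461]]), 't': array([ -32.80445413,  561.83187801, 1088.28743611])} [ 427.80611527  -75.23512593 1145.61002898]
{'camera_matrix': array([[431.94648894,   0.        , 256.54608359],
       [  0.        , 431.94648894, 192.44628517],
       [  0.        ,   0.        ,   1.        ]]), 'R': array([[-9.12902641e-01, -4.08177371e-01,  3.48709184e-05],
       [-2.82013201e-01,  6.30670395e-01, -7.22996132e-01],
       [ 2.95088669e-01, -6.60034913e-01, -6.90852077e-01]]), 't': array([489.35218009, 212.8134274 , 767.96796887])} [280.12844806 572.41302933 684.39848677]
{'time': 0.1, 'joint_positions': array([-1.28599534e+00,  3.42645733e-01,  1.52486891e+00, -1.78561608e-05,
        1.27539247e+00, -1.46026901e-01]), 'dq': array([-7.73178536e-04,  7.78326329e-04, -2.32202137e-03,  3.27262140e-04,
        5.19816713e-05, -8.80049902e-04]), 'tau': array([ 2.00236376e-03, -4.32003558e+01, -2.44694799e+01,  7.20082107e-02,
        5.26959740e-02, -4.86080432e-05]), 'tool_pos': array([ 219.1587952 , -476.6974057 ,  226.13660528]), 'tcp_rot': array([-3.14028970e+00, -1.74370724e-04,  4.30832986e-01]), 'contact_force': array([ 0.45512016,  0.01777186, -0.5172127 ]), 'moment': array([ 0.02314925, -0.03784329, -0.01539232]), 'finger_force': 0.0, 'grip_width': 91.6559667301986} 18.8
```

View pics/top0.png

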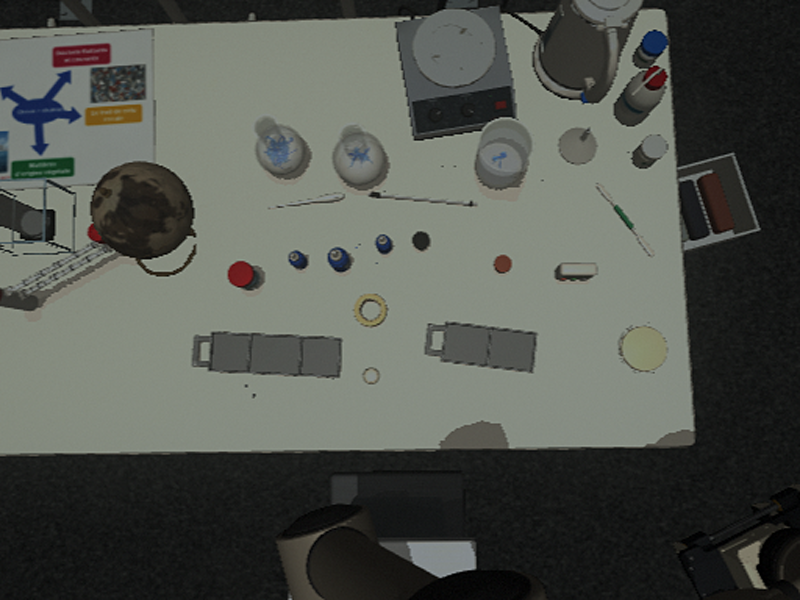

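View pics/side0.png

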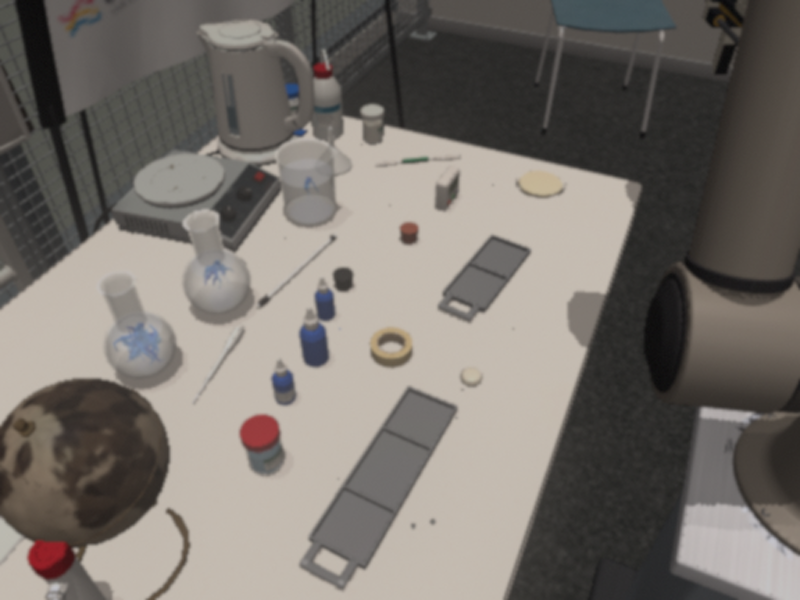

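The top view (800x600 pixels) shows:
- jar at (241,273)
- three blue bottles, the largest at (339,259)
- black stopper at (421,240), brown stopper at (503,263)
- timer at (577,270)
- long tray around (267,354) and short tray around (482,346), both with the tab on the left, which is +y

The side view agrees: the largest bottle is at (313,340) and the jar at (262,442).

```bash
cat > h.py <<'E'
from plant import bot
import cv2, numpy as np
def ray(n,u,v,z):
    m=bot.camera_model(n); R,t=m["R"],m["t"]; c=-R.T@t
    d=R.T@np.linalg.inv(m["camera_matrix"])@np.array([u,v,1.]); return c+d*(z-c[2])/d[2]
def proj(n,X):
    m=bot.camera_model(n); p=m["camera_matrix"]@(m["R"]@np.array(X,float)+m["t"]); return p[:2]/p[2]
def blobs(mask,box,amin=12):
    x0,y0,x1,y1=[int(b*.64) for b in box]; k=np.zeros_like(mask,np.uint8); k[y0:y1,x0:x1]=mask[y0:y1,x0:x1]
    cs,_=cv2.findContours(k,cv2.RETR_EXTERNAL,cv2.CHAIN_APPROX_NONE)
    return sorted([c[:,0,:].astype(float) for c in cs if cv2.contourArea(c)>=amin],key=len,reverse=True)
def cen(c):
    m=cv2.moments(c.astype(np.float32)[:,None]); return m["m10"]/m["m00"],m["m01"]/m["m00"]
def rect(n,c,z):
    P=np.array([ray(n,u,v,z)[:2] for u,v in c],np.float32); return cv2.minAreaRect(P)
E
python3 - <<'E'
from h import *
np.set_printoptions(precision=1,suppress=True)
T=bot.capture("top").astype(int); S=bot.capture("side").astype(int)
def col(I):
    r,g,b=I[...,0],I[...,1],I[...,2]
    return dict(red=(r>g*1.8)&(r>70), blue=(b>r*1.4)&(b>40), dark=I.max(2)<75, brown=(r>g*1.35)&(r>50), grey=(I.max(2)<135))
t,s=col(T),col(S)
def show(name,n,mask,box,z,k=1):
    for c in blobs(mask,box)[:k]:
        print(name,n,np.array(cen(c)),"world",ray(n,*cen(c),z),"rect",rect(n,c,z))
show("jarcap","top",t["red"],(220,250,270,300),64); show("jarcap","side",s["red"],(235,410,285,475),64)
show("blue","top",t["blue"],(280,225,400,280),40,3); show("blue","side",s["blue"],(265,275,345,410),32,3)
show("black","top",t["dark"],(405,225,440,255),26); show("black","side",s["dark"],(328,262,360,295),13)
show("brown","top",t["brown"],(488,250,520,280),26); show("brown","side",s["brown"],(395,220,425,245),13)
show("long","top",t["grey"],(180,320,350,390),10); show("short","top",t["grey"],(415,310,550,385),10)
show("long","side",s["grey"],(295,380,465,590),10); show("short","side",s["grey"],(430,230,535,325),10)
def up(I,b,n,f):
    x0,y0,x1,y1=[int(v*.64) for v in b]; return cv2.resize(I[y0:y1,x0:x1,::-1].astype(np.uint8),f,interpolation=cv2.INTER_CUBIC)
a=up(T,(545,250,610,290),0,(400,246)); b=up(S,(425,155,470,220),0,(276,400))
w=np.zeros((600,800,3),np.uint8); w[:246,:400]=a; w[:400,400:676]=b
cc=up(T,(280,225,400,285),0,(400,200)); w[300:500,:400]=cc
cv2.imwrite("pics/crop.png",w)
print(T[172,368],T[225,170])
E
```

```text
jarcap top [153.5 174.9] world [604.7 230.5  64. ] rect ((605.6058349609375, 230.46121215820312), (40.549957275390625, 40.1309928894043), 0.6507150530815125)
jarcap side [165.7 276.1] world [603.1 234.8  64. ] rect ((603.0392456054688, 234.31283569335938), (39.74279022216797, 42.18312072753906), 48.302032470703125)
blue top [217.1 166.3] world [628.5  64.1  40. ] rect ((632.1021728515625, 68.38815307617188), (33.21928787231445, 32.569889068603516), 44.03054428100586)
blue top [190.5 166.2] world [630.2 136.5  40. ] rect ((632.1821899414062, 138.06161499023438), (21.794471740722656, 24.256881713867188), 59.11631774902344)
blue top [245.7 156.6] world [653.4 -13.9  40. ] rect ((655.5725708007812, -13.000484466552734), (19.725740432739258, 24.2445011138916), 25.760440826416016)
blue side [200.  215.9] world [636.8  61.1  32. ] rect ((635.1627807617188, 63.73057556152344), (29.058748245239258, 50.52589416503906), 30.161663055419922)
blue side [207.  190.5] world [660.6 -12.   32. ] rect ((659.6343383789062, -7.821004867553711), (19.78426742553711, 32.49999237060547), 28.449996948242188)

[... 737 characters left out ...]
8700561523, 28.872957229614258), 24.047025680541992)
long top [171.5 226.3] world [469.6 194.1  10. ] rect ((469.37530517578125, 198.20648193359375), (267.1920471191406, 73.4587173461914), 86.37322235107422)
short top [308.3 221.1] world [ 477.5 -180.    10. ] rect ((478.2529296875, -176.35336303710938), (195.3108367919922, 72.1759262084961), 81.92449188232422)
long side [241. 312.] world [469.2 216.   10. ] rect ((469.0372009277344, 201.431640625), (261.82550048828125, 71.05775451660156), 86.3646011352539)
short side [308.7 177.7] world [ 476.9 -167.5   10. ] rect ((477.01007080078125, -171.50033569335938), (195.09695434570312, 71.56825256347656), 81.90189361572266)
[137 143 137] [80 82 77]
```

View pics/crop.png

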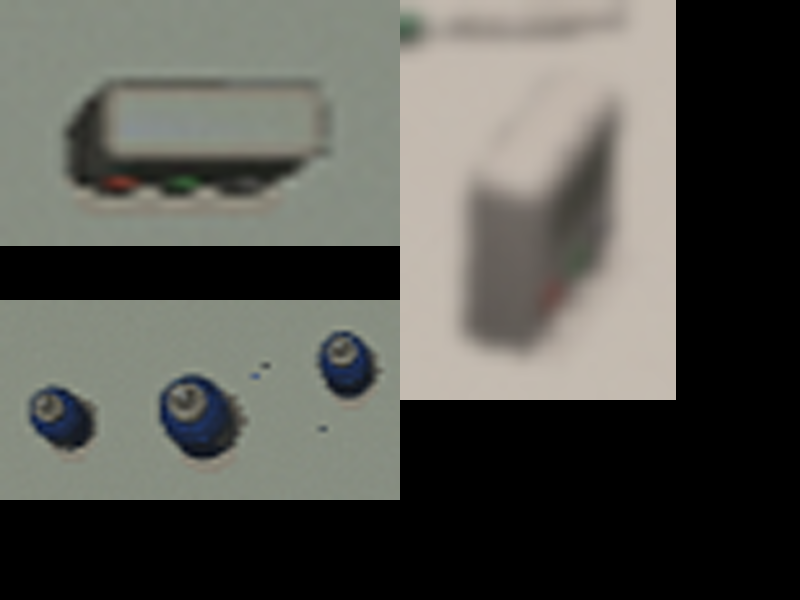

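The crop shows the timer's top face with crop corners (105,82), (325,82), (325,155) and (108,158), and its length roughly along world y. The large bottle's tip is at crop (187,399).

```bash
python3 - <<'E'
from h import *
np.set_printoptions(precision=1,suppress=True)
P=np.array([ray("top",u,v,56)[:2] for u,v in [(358.7,168),(381.8,168),(381.7,175.6),(359,175.8)]]);print("timer top",P.mean(0),np.linalg.norm(P-np.roll(P,1,0),axis=1),cv2.minAreaRect(P.astype(np.float32)))
P=np.array([ray("side",u,v,56)[:2] for u,v in [(279,117.2),(287,120.2),(293.6,108.2),(286,106.2)]]);print("timer side",P.mean(0),np.linalg.norm(P-np.roll(P,1,0),axis=1),cv2.minAreaRect(P.astype(np.float32)))
print("tip",ray("top",215,162.8,96),ray("side",198.7,199.5,96))
print("globe",[ray("top",143*.64,210*.64,z) for z in(100,200)])
print("brown side z22",ray("side",261.5,148,20))
for X in [(632,66,0),(632,66,64),(632,66,96)]: print(proj("side",X),proj("top",X))
E
```

```text
timer top [ 601.9 -342.4] [20.8 60.4 20.3 59.2] ((601.7367553710938, -342.5309143066406), (60.376319885253906, 20.801633834838867), 88.76131439208984)
timer side [ 600.  -334.2] [55.8 24.1 59.3 21.9] ((599.5748901367188, -333.36688232421875), (23.508546829223633, 61.0252685546875), 2.434279680252075)
tip [627.5  62.4  96. ] [625.7  74.1  96. ]
globe [array([709. , 384.6, 100. ]), array([682.1, 340.7, 200. ])]
brown side z22 [ 618.2 -213.9   20. ]
[202.2 228.6] [218.2 167.6]
[199.5 207.4] [215.2 163.4]
[198.  195.9] [213.6 161.1]
```

Request:
carry_out(plan=[{"tx": 29,"ty": 38,"rz": 0.095},{"tx": 29,"ty": 38,"rz": 0.095},{"tx": 29,"ty": 38,"rz": 0.095},{"tx": 29,"ty": 38,"rz": 0.095},{"tx": 29,"ty": 38,"rz": 0.095},{"tx": 29,"ty": 38,"rz": 0.095},{"tx": 29,"ty": 38,"rz": 0.095},{"tx": 29,"ty": 38,"rz": 0.095},{"tx": 29,"ty": 38,"rz": 0.095},{"tx": 29,"ty": 38,"rz": 0.095},{"tx": 29,"ty": 38,"rz": 0.095},{"tx": 29,"ty": 38,"rz": 0.095}], gripper=0.2)

```text
invalid input at $.plan[0]: expected keys tx, ty, tz, rx, ry, rz
```

Request:
carry_out(plan=[{"tx": 29,"ty": 38,"tz": 0,"rx": 0,"ry": 0,"rz": 0.095},{"tx": 29,"ty": 38,"tz": 0,"rx": 0,"ry": 0,"rz": 0.095},{"tx": 29,"ty": 38,"tz": 0,"rx": 0,"ry": 0,"rz": 0.095},{"tx": 29,"ty": 38,"tz": 0,"rx": 0,"ry": 0,"rz": 0.095},{"tx": 29,"ty": 38,"tz": 0,"rx": 0,"ry": 0,"rz": 0.095},{"tx": 29,"ty": 38,"tz": 0,"rx": 0,"ry": 0,"rz": 0.095},{"tx": 29,"ty": 38,"tz": 0,"rx": 0,"ry": 0,"rz": 0.095},{"tx": 29,"ty": 38,"tz": 0,"rx": 0,"ry": 0,"rz": 0.095},{"tx": 29,"ty": 38,"tz": 0,"rx": 0,"ry": 0,"rz": 0.095},{"tx": 29,"ty": 38,"tz": 0,"rx": 0,"ry": 0,"rz": 0.095},{"tx": 29,"ty": 38,"tz": 0,"rx": 0,"ry": 0,"rz": 0.095},{"tx": 29,"ty": 38,"tz": 0,"rx": 0,"ry": 0,"rz": 0.095}], gripper=0.2)

```text
time: 1.4
tool_pos: [568.1, -19.2, 226.6]
tcp_rot: [-3.142, 0.0, 1.575]
contact_force: [0.8, -0.8, 0.3]
grip_width: 73.5
finger_force: 0.0
```

Request:
carry_out(plan=[{"tx": 21,"ty": 29,"tz": -20,"rx": 0,"ry": 0,"rz": 0},{"tx": 21,"ty": 29,"tz": -30,"rx": 0,"ry": 0,"rz": 0},{"tx": 21,"ty": 28,"tz": -34,"rx": 0,"ry": 0,"rz": 0},{"tx": 0,"ty": 0,"tz": -22,"rx": 0,"ry": 0,"rz": 0},{"tx": 0,"ty": 0,"tz": 0,"rx": 0,"ry": 0,"rz": 0}])

```text
time: 1.9
tool_pos: [628.0, 65.9, 116.3]
tcp_rot: [-3.133, -0.0, 1.572]
contact_force: [-1.3, -0.5, -0.2]
grip_width: 73.6
finger_force: 0.0
```

```bash
cat >> h.py <<'E'
def pic(name,c=(0,0,800,600),n="side"):
    I=bot.capture(n)[:,:,::-1]; x0,y0,x1,y1=[int(v*.64) for v in c]; I=I[y0:y1,x0:x1]
    f=min(800/I.shape[1],600/I.shape[0]); cv2.imwrite(f"pics/{name}.png",cv2.resize(I,None,fx=f,fy=f,interpolation=cv2.INTER_CUBIC))
E
python3 -c "
from h import *
pic('b1',(220,200,420,400))
o=bot.get_obs();X=o['tool_pos'];print(X,proj('side',X)/.64,proj('side',[X[0],X[1],64])/.64,proj('side',[X[0],X[1],0])/.64)"
```

```text
[629.11910735  65.19661827 118.97720011] [309.94500879 292.95003773] [313.92888774 324.25434852] [318.14796383 357.40677878]
```

View pics/b1.png

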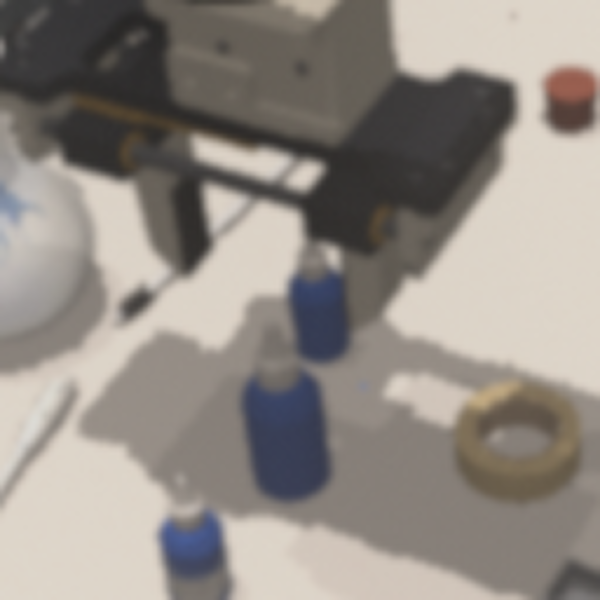

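The side crop shows the open fingers straddling the large bottle, whose base centre is at about (317,356) in 800-scale pixels. The TCP axis projects to (318,357), so the two agree. I'll descend.

Request:
carry_out(plan=[{"tx": 0,"ty": 1,"tz": -30,"rx": 0,"ry": 0,"rz": 0},{"tx": 0,"ty": 0,"tz": -30,"rx": 0,"ry": 0,"rz": 0},{"tx": 0,"ty": 0,"tz": -26,"rx": 0,"ry": 0,"rz": 0},{"tx": 0,"ty": 0,"tz": 0,"rx": 0,"ry": 0,"rz": 0}])

```text
time: 2.35
tool_pos: [628.7, 65.0, 33.3]
tcp_rot: [-3.137, 0.0, 1.57]
contact_force: [-0.4, 0.1, -0.2]
grip_width: 73.6
finger_force: 0.0
```

Request:
carry_out(plan=[{"tx": 0,"ty": 0,"tz": 0,"rx": 0,"ry": 0,"rz": 0},{"tx": 0,"ty": 0,"tz": 0,"rx": 0,"ry": 0,"rz": 0},{"tx": 0,"ty": 0,"tz": 0,"rx": 0,"ry": 0,"rz": 0},{"tx": 0,"ty": 0,"tz": 0,"rx": 0,"ry": 0,"rz": 0},{"tx": 0,"ty": 0,"tz": 0,"rx": 0,"ry": 0,"rz": 0},{"tx": 0,"ty": 0,"tz": 0,"rx": 0,"ry": 0,"rz": 0}], gripper=1)

```text
time: 2.95
tool_pos: [630.5, 66.0, 35.2]
tcp_rot: [3.141, 0.0, 1.571]
contact_force: [0.5, 0.1, 2.6]
grip_width: 33.6
finger_force: 29.9
```

Request:
carry_out(plan=[{"tx": 0,"ty": 0,"tz": 25,"rx": 0,"ry": 0,"rz": 0},{"tx": 0,"ty": 0,"tz": 40,"rx": 0,"ry": 0,"rz": 0},{"tx": -8,"ty": 10,"tz": 40,"rx": 0,"ry": 0,"rz": 0},{"tx": -20,"ty": 25,"tz": 5,"rx": 0,"ry": 0,"rz": -0.01},{"tx": -27,"ty": 34,"tz": 0,"rx": 0,"ry": 0,"rz": -0.01},{"tx": -27,"ty": 34,"tz": 0,"rx": 0,"ry": 0,"rz": -0.01},{"tx": -27,"ty": 34,"tz": 0,"rx": 0,"ry": 0,"rz": -0.01},{"tx": -25,"ty": 32,"tz": 0,"rx": 0,"ry": 0,"rz": -0.01},{"tx": -17,"ty": 22,"tz": -10,"rx": 0,"ry": 0,"rz": -0.01},{"tx": -6,"ty": 8,"tz": -25,"rx": 0,"ry": 0,"rz": 0},{"tx": 0,"ty": 0,"tz": -30,"rx": 0,"ry": 0,"rz": 0},{"tx": 0,"ty": 0,"tz": 0,"rx": 0,"ry": 0,"rz": 0}])

```text
time: 4.15
tool_pos: [470.4, 264.4, 76.5]
tcp_rot: [-3.135, 0.003, 1.512]
contact_force: [0.5, 0.3, -0.1]
grip_width: 33.9
finger_force: 29.9
```

```bash
python3 -c "
from h import *
o=bot.get_obs();print(o['tool_pos'],o['grip_width'],o['finger_force'])
pic('b2',(240,350,480,590))"
```

```text
[470.40719725 264.41543674  76.54572171] 33.900269018979564 29.897991717152763
```

View pics/b2.png

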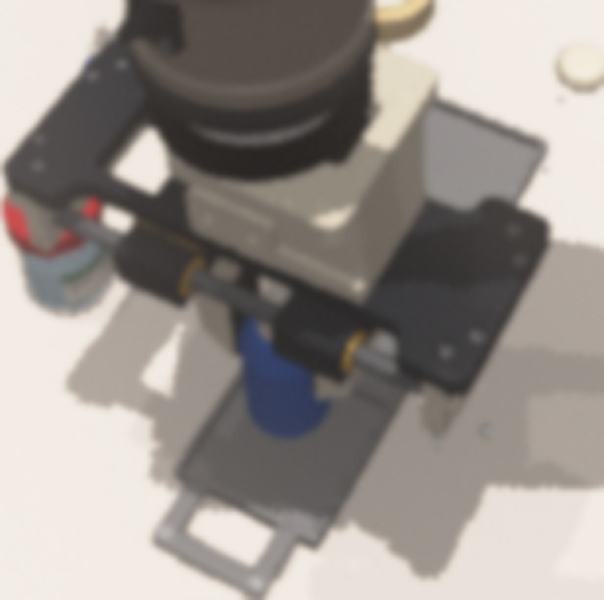

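The bottle hangs above the tab cell, with its base at crop (285,415) and about 41 mm still to go down. I'll lower it and release.

Request:
carry_out(plan=[{"tx": 0,"ty": -2,"tz": -18,"rx": 0,"ry": 0,"rz": 0},{"tx": 0,"ty": 0,"tz": -15,"rx": 0,"ry": 0,"rz": 0},{"tx": 0,"ty": 0,"tz": -8,"rx": 0,"ry": 0,"rz": 0},{"tx": 0,"ty": 0,"tz": 0,"rx": 0,"ry": 0,"rz": 0},{"tx": 0,"ty": 0,"tz": 0,"rx": 0,"ry": 0,"rz": 0}])

```text
time: 4.7
tool_pos: [474.0, 263.1, 39.8]
tcp_rot: [3.14, -0.001, 1.51]
contact_force: [0.2, -0.3, -0.6]
grip_width: 33.8
finger_force: 29.9
```

Request:
carry_out(plan=[{"tx": 0,"ty": 0,"tz": 0,"rx": 0,"ry": 0,"rz": 0},{"tx": 0,"ty": 0,"tz": 0,"rx": 0,"ry": 0,"rz": 0},{"tx": 0,"ty": 0,"tz": 0,"rx": 0,"ry": 0,"rz": 0},{"tx": 0,"ty": 0,"tz": 20,"rx": 0,"ry": 0,"rz": 0},{"tx": 0,"ty": 0,"tz": 45,"rx": 0,"ry": 0,"rz": 0},{"tx": 0,"ty": 0,"tz": 40,"rx": 0,"ry": 0,"rz": 0},{"tx": 4,"ty": -30,"tz": 25,"rx": 0,"ry": 0,"rz": 0},{"tx": 10,"ty": -45,"tz": 0,"rx": 0,"ry": 0,"rz": 0.02},{"tx": 10,"ty": -48,"tz": 0,"rx": 0,"ry": 0,"rz": 0.02},{"tx": 10,"ty": -48,"tz": 0,"rx": 0,"ry": 0,"rz": 0.02}], gripper=0.3)

```text
time: 5.7
tool_pos: [507.4, 90.5, 169.4]
tcp_rot: [3.14, 0.0, 1.573]
contact_force: [2.0, -0.3, -0.1]
grip_width: 64.4
finger_force: 0.0
```

```bash
python3 -c "
from h import *
pic('b3')"
```

```text
(no output)
```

View pics/b3.png

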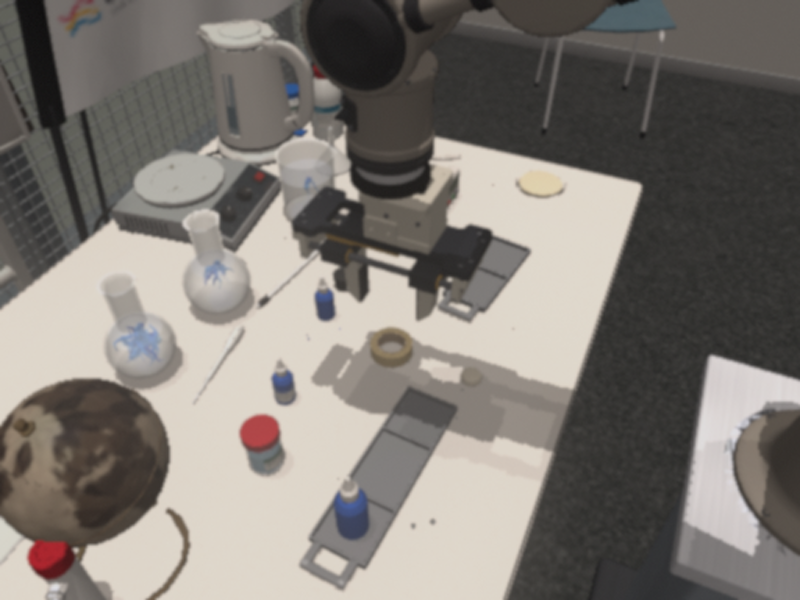

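The bottle stands upright in the tab cell, with its base at (352,530). Next is the timer.

Request:
carry_out(plan=[{"tx": 8,"ty": -40,"tz": 0,"rx": 0,"ry": 0,"rz": 0},{"tx": 10,"ty": -46,"tz": 0,"rx": 0,"ry": 0,"rz": 0},{"tx": 10,"ty": -46,"tz": 0,"rx": 0,"ry": 0,"rz": 0},{"tx": 10,"ty": -46,"tz": 0,"rx": 0,"ry": 0,"rz": 0},{"tx": 10,"ty": -46,"tz": 0,"rx": 0,"ry": 0,"rz": 0},{"tx": 10,"ty": -46,"tz": 0,"rx": 0,"ry": 0,"rz": 0},{"tx": 10,"ty": -46,"tz": 0,"rx": 0,"ry": 0,"rz": 0},{"tx": 10,"ty": -46,"tz": -10,"rx": 0,"ry": 0,"rz": 0},{"tx": 10,"ty": -44,"tz": -20,"rx": 0,"ry": 0,"rz": 0},{"tx": 6,"ty": -24,"tz": -30,"rx": 0,"ry": 0,"rz": 0},{"tx": 0,"ty": 0,"tz": -15,"rx": 0,"ry": 0,"rz": 0},{"tx": 0,"ty": 0,"tz": 0,"rx": 0,"ry": 0,"rz": 0}])

```text
time: 6.95
tool_pos: [599.6, -336.8, 90.4]
tcp_rot: [-3.136, -0.004, 1.57]
contact_force: [0.7, 0.5, 0.1]
grip_width: 64.3
finger_force: 0.0
```

```bash
python3 -c "
from h import *
pic('t1',(360,80,560,280))
o=bot.get_obs();X=o['tool_pos'];print(X,proj('side',X)/.64,proj('side',[X[0],X[1],56])/.64,proj('side',[X[0],X[1],0])/.64)"
```

```text
[ 600.67951051 -336.61044042   92.67430251] [448.80342099 156.41330383] [447.72630211 175.50708775] [446.17179227 203.06344714]
```

View pics/t1.png

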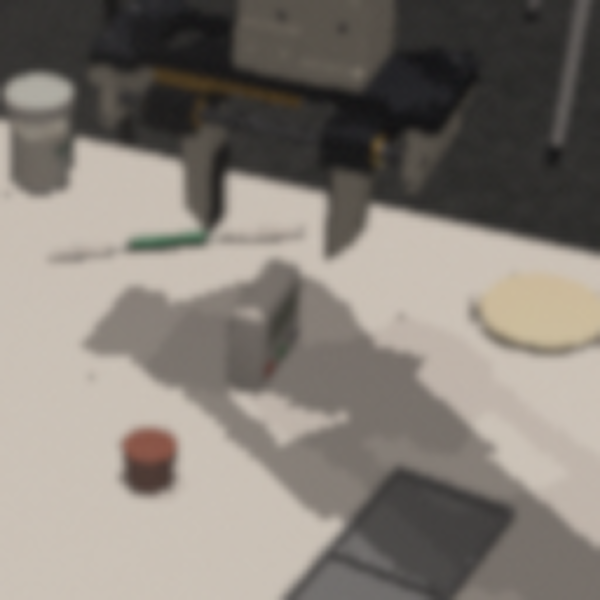

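The timer's top centre is at about (448,177), and the TCP axis projects to (448,175.5). That's aligned, so I'll grasp.

Request:
carry_out(plan=[{"tx": 0,"ty": 0,"tz": -28,"rx": 0,"ry": 0,"rz": 0},{"tx": 0,"ty": 0,"tz": -28,"rx": 0,"ry": 0,"rz": 0},{"tx": 0,"ty": 0,"tz": -15,"rx": 0,"ry": 0,"rz": 0},{"tx": 0,"ty": 0,"tz": 0,"rx": 0,"ry": 0,"rz": 0},{"tx": 0,"ty": 0,"tz": 0,"rx": 0,"ry": 0,"rz": 0}])

```text
time: 7.5
tool_pos: [602.2, -337.8, 24.5]
tcp_rot: [3.14, 0.001, 1.572]
contact_force: [0.9, -0.2, 0.4]
grip_width: 64.4
finger_force: 0.0
```

Request:
carry_out(plan=[{"tx": 0,"ty": 0,"tz": 0,"rx": 0,"ry": 0,"rz": 0},{"tx": 0,"ty": 0,"tz": 0,"rx": 0,"ry": 0,"rz": 0},{"tx": 0,"ty": 0,"tz": 0,"rx": 0,"ry": 0,"rz": 0},{"tx": 0,"ty": 0,"tz": 0,"rx": 0,"ry": 0,"rz": 0},{"tx": 0,"ty": 0,"tz": 0,"rx": 0,"ry": 0,"rz": 0},{"tx": 0,"ty": 0,"tz": 0,"rx": 0,"ry": 0,"rz": 0}], gripper=1)

```text
time: 8.1
tool_pos: [601.3, -338.1, 22.8]
tcp_rot: [3.141, 0.0, 1.571]
contact_force: [0.4, 0.3, -0.3]
grip_width: 21.9
finger_force: 30.0
```

Request:
carry_out(plan=[{"tx": 0,"ty": 0,"tz": 20,"rx": 0,"ry": 0,"rz": 0},{"tx": 0,"ty": 0,"tz": 40,"rx": 0,"ry": 0,"rz": 0},{"tx": 0,"ty": 10,"tz": 40,"rx": 0,"ry": 0,"rz": 0},{"tx": -7,"ty": 30,"tz": 20,"rx": 0,"ry": 0,"rz": 0},{"tx": -12,"ty": 46,"tz": 0,"rx": 0,"ry": 0,"rz": -0.01},{"tx": -12,"ty": 46,"tz": 0,"rx": 0,"ry": 0,"rz": -0.01},{"tx": -12,"ty": 46,"tz": 0,"rx": 0,"ry": 0,"rz": -0.01},{"tx": -12,"ty": 46,"tz": 0,"rx": 0,"ry": 0,"rz": -0.01},{"tx": -12,"ty": 46,"tz": 0,"rx": 0,"ry": 0,"rz": -0.01},{"tx": -12,"ty": 46,"tz": 0,"rx": 0,"ry": 0,"rz": -0.01}])

```text
time: 9.1
tool_pos: [521.4, -20.4, 142.9]
tcp_rot: [3.141, -0.0, 1.51]
contact_force: [-0.4, 0.5, -0.6]
grip_width: 21.7
finger_force: 30.0
```

Request:
carry_out(plan=[{"tx": -12,"ty": 46,"tz": 0,"rx": 0,"ry": 0,"rz": 0},{"tx": -12,"ty": 46,"tz": 0,"rx": 0,"ry": 0,"rz": 0},{"tx": -12,"ty": 46,"tz": 0,"rx": 0,"ry": 0,"rz": 0},{"tx": -10,"ty": 40,"tz": -10,"rx": 0,"ry": 0,"rz": 0},{"tx": -6,"ty": 20,"tz": -25,"rx": 0,"ry": 0,"rz": 0},{"tx": -2,"ty": 5,"tz": -30,"rx": 0,"ry": 0,"rz": 0},{"tx": 0,"ty": 0,"tz": -20,"rx": 0,"ry": 0,"rz": 0},{"tx": 0,"ty": 0,"tz": 0,"rx": 0,"ry": 0,"rz": 0},{"tx": 0,"ty": 0,"tz": 0,"rx": 0,"ry": 0,"rz": 0}])

```text
time: 10.0
tool_pos: [468.5, 180.9, 58.1]
tcp_rot: [-3.142, 0.0, 1.511]
contact_force: [1.0, 0.2, 1.0]
grip_width: 21.8
finger_force: 30.0
```

```bash
python3 -c "
from h import *
pic('t2',(270,370,480,580))"
```

```text
(no output)
```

View pics/t2.png

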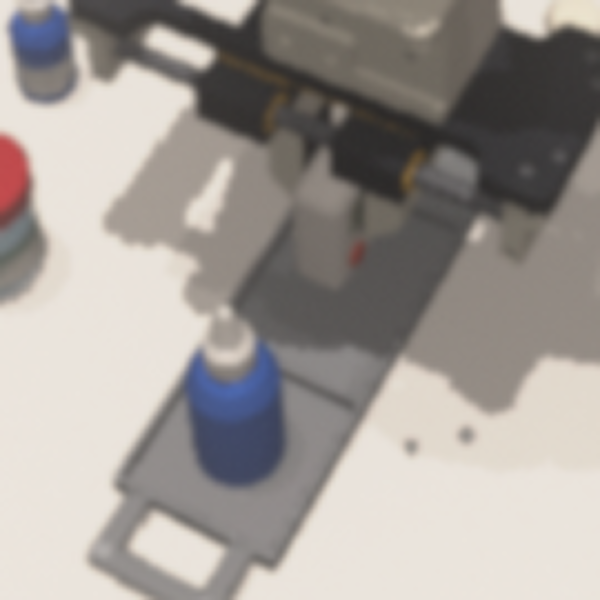

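The bottle stands clear inside its cell. The timer hangs over the middle cell, with its near end at crop (325,285), and should land clear of the divider around (315,392). I'll lower it.

Request:
carry_out(plan=[{"tx": 0,"ty": 2,"tz": -14,"rx": 0,"ry": 0,"rz": 0},{"tx": 0,"ty": 0,"tz": -12,"rx": 0,"ry": 0,"rz": 0},{"tx": 0,"ty": 0,"tz": -5,"rx": 0,"ry": 0,"rz": 0},{"tx": 0,"ty": 0,"tz": 0,"rx": 0,"ry": 0,"rz": 0},{"tx": 0,"ty": 0,"tz": 0,"rx": 0,"ry": 0,"rz": 0}])

```text
time: 10.55
tool_pos: [468.5, 182.9, 27.1]
tcp_rot: [3.141, -0.0, 1.511]
contact_force: [0.1, 0.0, 0.2]
grip_width: 22.0
finger_force: 30.0
```

Request:
carry_out(plan=[{"tx": 0,"ty": 0,"tz": 0,"rx": 0,"ry": 0,"rz": 0},{"tx": 0,"ty": 0,"tz": 0,"rx": 0,"ry": 0,"rz": 0},{"tx": 0,"ty": 0,"tz": 0,"rx": 0,"ry": 0,"rz": 0},{"tx": 0,"ty": 0,"tz": 20,"rx": 0,"ry": 0,"rz": 0},{"tx": 0,"ty": 0,"tz": 40,"rx": 0,"ry": 0,"rz": 0},{"tx": 0,"ty": 0,"tz": 45,"rx": 0,"ry": 0,"rz": 0},{"tx": 15,"ty": -20,"tz": 10,"rx": 0,"ry": 0,"rz": 0},{"tx": 30,"ty": -38,"tz": 0,"rx": 0,"ry": 0,"rz": 0.02},{"tx": 30,"ty": -38,"tz": 0,"rx": 0,"ry": 0,"rz": 0.02},{"tx": 30,"ty": -38,"tz": 0,"rx": 0,"ry": 0,"rz": 0.02},{"tx": 30,"ty": -38,"tz": 0,"rx": 0,"ry": 0,"rz": 0},{"tx": 30,"ty": -38,"tz": 0,"rx": 0,"ry": 0,"rz": 0}], gripper=0.4)

```text
time: 11.75
tool_pos: [634.2, -28.7, 141.9]
tcp_rot: [3.141, -0.0, 1.571]
contact_force: [0.4, 0.2, -0.7]
grip_width: 55.3
finger_force: 0.0
```

Request:
carry_out(plan=[{"tx": 16,"ty": -26,"tz": 0,"rx": 0,"ry": 0,"rz": 0},{"tx": 15,"ty": -24,"tz": -10,"rx": 0,"ry": 0,"rz": 0},{"tx": 0,"ty": 0,"tz": -30,"rx": 0,"ry": 0,"rz": 0},{"tx": 0,"ty": 0,"tz": -30,"rx": 0,"ry": 0,"rz": 0},{"tx": 0,"ty": 0,"tz": -20,"rx": 0,"ry": 0,"rz": 0},{"tx": 0,"ty": 0,"tz": 0,"rx": 0,"ry": 0,"rz": 0}])

```text
time: 12.35
tool_pos: [662.0, -76.6, 48.2]
tcp_rot: [-3.135, -0.002, 1.571]
contact_force: [-0.8, 0.8, -0.6]
grip_width: 54.9
finger_force: 0.0
```

```bash
python3 -c "
from h import *
pic('s1',(240,200,420,335))
o=bot.get_obs();X=o['tool_pos'];print(X,proj('side',X)/.64,proj('side',[X[0],X[1],26])/.64,proj('side',[X[0],X[1],0])/.64)"
```

```text
[663.3340846  -76.84076629  50.47209711] [342.39790965 259.90309228] [343.38911795 272.57903552] [344.40601402 285.58348364]
```

View pics/s1.png

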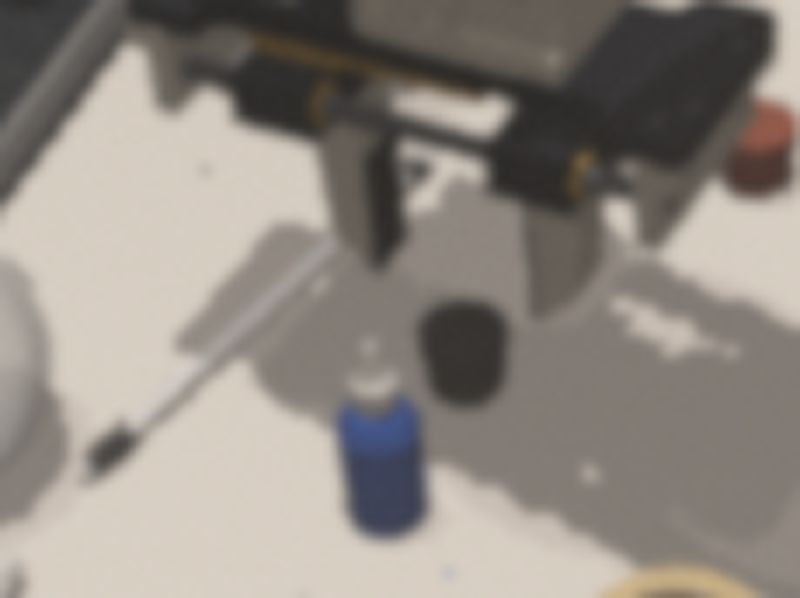

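The stopper's top centre is at (344,273), and the TCP axis projects to (343.4,272.6). Aligned, so I'll grasp.

Request:
carry_out(plan=[{"tx": 0,"ty": 0,"tz": -20,"rx": 0,"ry": 0,"rz": 0},{"tx": 0,"ty": 0,"tz": -12,"rx": 0,"ry": 0,"rz": 0},{"tx": 0,"ty": 0,"tz": -5,"rx": 0,"ry": 0,"rz": 0},{"tx": 0,"ty": 0,"tz": 0,"rx": 0,"ry": 0,"rz": 0},{"tx": 0,"ty": 0,"tz": 0,"rx": 0,"ry": 0,"rz": 0}])

```text
time: 12.9
tool_pos: [664.8, -77.1, 15.6]
tcp_rot: [3.14, 0.0, 1.571]
contact_force: [-0.6, -0.2, 1.4]
grip_width: 55.2
finger_force: 0.0
```

Request:
carry_out(plan=[{"tx": 0,"ty": 0,"tz": 0,"rx": 0,"ry": 0,"rz": 0},{"tx": 0,"ty": 0,"tz": 0,"rx": 0,"ry": 0,"rz": 0},{"tx": 0,"ty": 0,"tz": 0,"rx": 0,"ry": 0,"rz": 0},{"tx": 0,"ty": 0,"tz": 0,"rx": 0,"ry": 0,"rz": 0},{"tx": 0,"ty": 0,"tz": 0,"rx": 0,"ry": 0,"rz": 0},{"tx": 0,"ty": 0,"tz": 20,"rx": 0,"ry": 0,"rz": 0},{"tx": 0,"ty": 0,"tz": 30,"rx": 0,"ry": 0,"rz": 0}], gripper=1)

```text
time: 13.6
tool_pos: [662.7, -76.7, 63.1]
tcp_rot: [-3.137, -0.001, 1.571]
contact_force: [-1.0, -0.6, -0.2]
grip_width: 28.1
finger_force: 30.0
```

Request:
carry_out(plan=[{"tx": 0,"ty": 0,"tz": 40,"rx": 0,"ry": 0,"rz": 0},{"tx": -12,"ty": 11,"tz": 30,"rx": 0,"ry": 0,"rz": 0},{"tx": -28,"ty": 25,"tz": 0,"rx": 0,"ry": 0,"rz": -0.01},{"tx": -32,"ty": 29,"tz": 0,"rx": 0,"ry": 0,"rz": -0.01},{"tx": -32,"ty": 29,"tz": 0,"rx": 0,"ry": 0,"rz": -0.01},{"tx": -32,"ty": 29,"tz": 0,"rx": 0,"ry": 0,"rz": -0.01},{"tx": -32,"ty": 29,"tz": 0,"rx": 0,"ry": 0,"rz": -0.01},{"tx": -23,"ty": 20,"tz": -20,"rx": 0,"ry": 0,"rz": -0.01},{"tx": -10,"ty": 9,"tz": -30,"rx": 0,"ry": 0,"rz": 0},{"tx": 0,"ty": 0,"tz": -35,"rx": 0,"ry": 0,"rz": 0},{"tx": 0,"ty": 0,"tz": 0,"rx": 0,"ry": 0,"rz": 0},{"tx": 0,"ty": 0,"tz": 0,"rx": 0,"ry": 0,"rz": 0}])

```text
time: 14.8
tool_pos: [463.5, 103.9, 50.1]
tcp_rot: [-3.141, 0.0, 1.511]
contact_force: [0.8, 0.9, -0.3]
grip_width: 28.4
finger_force: 30.0
```

```bash
python3 -c "
from h import *
pic('s2',(300,330,500,530))"
```

```text
(no output)
```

View pics/s2.png

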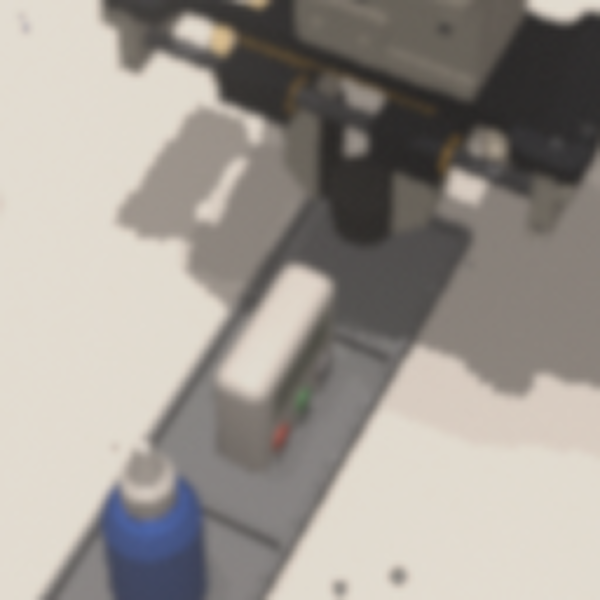

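The timer stands in the middle cell clear of the walls, and the stopper hangs over the far cell. I'll lower it and release.

Request:
carry_out(plan=[{"tx": 0,"ty": 0,"tz": -16,"rx": 0,"ry": 0,"rz": 0},{"tx": 0,"ty": 0,"tz": -10,"rx": 0,"ry": 0,"rz": 0},{"tx": 0,"ty": 0,"tz": -5,"rx": 0,"ry": 0,"rz": 0},{"tx": 0,"ty": 0,"tz": 0,"rx": 0,"ry": 0,"rz": 0},{"tx": 0,"ty": 0,"tz": 0,"rx": 0,"ry": 0,"rz": 0}])

```text
time: 15.35
tool_pos: [463.6, 103.9, 19.2]
tcp_rot: [3.141, -0.0, 1.511]
contact_force: [0.6, 0.6, -1.1]
grip_width: 28.4
finger_force: 30.0
```

Request:
carry_out(plan=[{"tx": 0,"ty": 0,"tz": 0,"rx": 0,"ry": 0,"rz": 0},{"tx": 0,"ty": 0,"tz": 0,"rx": 0,"ry": 0,"rz": 0},{"tx": 0,"ty": 0,"tz": 0,"rx": 0,"ry": 0,"rz": 0},{"tx": 0,"ty": 0,"tz": 20,"rx": 0,"ry": 0,"rz": 0},{"tx": 0,"ty": 0,"tz": 40,"rx": 0,"ry": 0,"rz": 0},{"tx": 0,"ty": 0,"tz": 45,"rx": 0,"ry": 0,"rz": 0},{"tx": 30,"ty": 20,"tz": 20,"rx": 0,"ry": 0,"rz": -0.06},{"tx": 30,"ty": 27,"tz": 0,"rx": 0,"ry": 0,"rz": -0.08},{"tx": 30,"ty": 27,"tz": 0,"rx": 0,"ry": 0,"rz": -0.08},{"tx": 30,"ty": 27,"tz": 0,"rx": 0,"ry": 0,"rz": -0.08},{"tx": 21,"ty": 27,"tz": 0,"rx": 0,"ry": 0,"rz": -0.08}], gripper=0.4)

```text
time: 16.45
tool_pos: [605.7, 233.0, 143.7]
tcp_rot: [3.141, -0.0, 1.127]
contact_force: [0.5, -0.2, -0.3]
grip_width: 54.7
finger_force: 0.0
```

Request:
carry_out(plan=[{"tx": 0,"ty": 0,"tz": -20,"rx": 0,"ry": 0,"rz": 0},{"tx": 0,"ty": 0,"tz": -25,"rx": 0,"ry": 0,"rz": 0},{"tx": 0,"ty": 0,"tz": -15,"rx": 0,"ry": 0,"rz": 0},{"tx": 0,"ty": 0,"tz": 0,"rx": 0,"ry": 0,"rz": 0}], gripper=0.1)

```text
time: 16.85
tool_pos: [602.5, 231.6, 81.0]
tcp_rot: [-3.137, 0.004, 1.131]
contact_force: [-0.1, 0.5, -0.1]
grip_width: 81.0
finger_force: 0.0
```

```bash
python3 -c "
from h import *
pic('j1',(160,360,360,510))
o=bot.get_obs();X=o['tool_pos'];print(X,proj('side',X)/.64,proj('side',[X[0],X[1],64])/.64,proj('side',[X[0],X[1],0])/.64)"
```

```text
[603.55760161 231.80724808  82.78742755] [257.5444673  418.95705207] [260.02773704 429.1494275 ] [267.87701578 461.36614344]
```

View pics/j1.png

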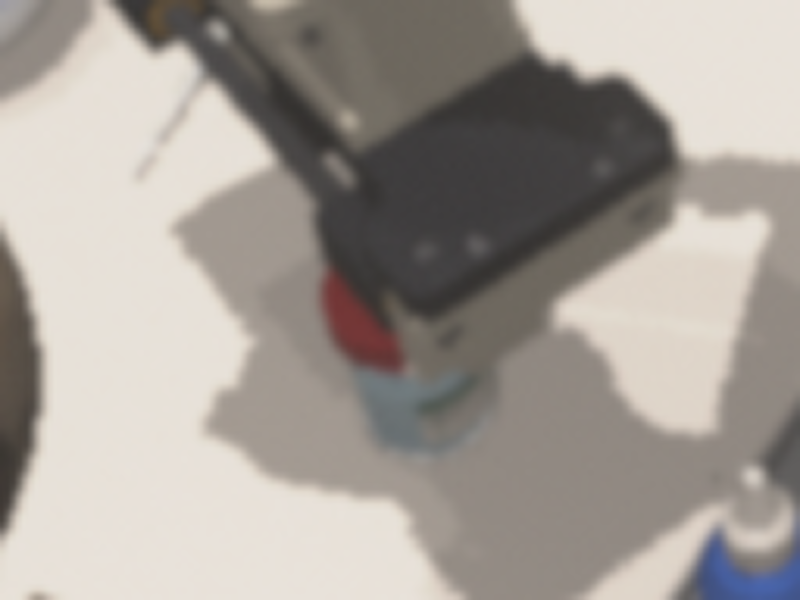

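The jar's base centre is at about (267.5,462), and the TCP axis projects to (267.9,461.4). Aligned, so I'll descend and grasp.

Request:
carry_out(plan=[{"tx": 0,"ty": 0,"tz": -20,"rx": 0,"ry": 0,"rz": 0},{"tx": 0,"ty": 0,"tz": -18,"rx": 0,"ry": 0,"rz": 0},{"tx": 0,"ty": 0,"tz": -10,"rx": 0,"ry": 0,"rz": 0},{"tx": 0,"ty": 0,"tz": 0,"rx": 0,"ry": 0,"rz": 0},{"tx": 0,"ty": 0,"tz": 0,"rx": 0,"ry": 0,"rz": 0}])

```text
time: 17.4
tool_pos: [604.9, 232.1, 36.8]
tcp_rot: [3.14, -0.001, 1.131]
contact_force: [0.5, 0.7, 0.5]
grip_width: 82.6
finger_force: 0.0
```

Request:
carry_out(plan=[{"tx": 0,"ty": 0,"tz": 0,"rx": 0,"ry": 0,"rz": 0},{"tx": 0,"ty": 0,"tz": 0,"rx": 0,"ry": 0,"rz": 0},{"tx": 0,"ty": 0,"tz": 0,"rx": 0,"ry": 0,"rz": 0},{"tx": 0,"ty": 0,"tz": 0,"rx": 0,"ry": 0,"rz": 0},{"tx": 0,"ty": 0,"tz": 0,"rx": 0,"ry": 0,"rz": 0},{"tx": 0,"ty": 0,"tz": 20,"rx": 0,"ry": 0,"rz": 0},{"tx": 0,"ty": 0,"tz": 40,"rx": 0,"ry": 0,"rz": 0},{"tx": 0,"ty": 0,"tz": 45,"rx": 0,"ry": 0,"rz": 0},{"tx": 0,"ty": 0,"tz": 35,"rx": 0,"ry": 0,"rz": 0}], gripper=1)

```text
time: 18.3
tool_pos: [604.6, 232.1, 178.3]
tcp_rot: [3.14, -0.001, 1.131]
contact_force: [0.7, -0.4, -0.9]
grip_width: 43.2
finger_force: 30.0
```

Request:
carry_out(plan=[{"tx": -6,"ty": -20,"tz": 0,"rx": 0,"ry": 0,"rz": 0.03},{"tx": -12,"ty": -38,"tz": 0,"rx": 0,"ry": 0,"rz": 0.03},{"tx": -13,"ty": -40,"tz": 0,"rx": 0,"ry": 0,"rz": 0.03},{"tx": -13,"ty": -40,"tz": 0,"rx": 0,"ry": 0,"rz": 0.03},{"tx": -13,"ty": -40,"tz": 0,"rx": 0,"ry": 0,"rz": 0.03},{"tx": -13,"ty": -40,"tz": 0,"rx": 0,"ry": 0,"rz": 0.03},{"tx": -13,"ty": -40,"tz": 0,"rx": 0,"ry": 0,"rz": 0.03},{"tx": -13,"ty": -40,"tz": 0,"rx": 0,"ry": 0,"rz": 0.03},{"tx": -13,"ty": -40,"tz": 0,"rx": 0,"ry": 0,"rz": 0.03},{"tx": -9,"ty": -29,"tz": -20,"rx": 0,"ry": 0,"rz": 0.03},{"tx": -5,"ty": -15,"tz": -30,"rx": 0,"ry": 0,"rz": 0},{"tx": 0,"ty": 0,"tz": -30,"rx": 0,"ry": 0,"rz": 0}])

```text
time: 19.5
tool_pos: [480.9, -152.4, 95.3]
tcp_rot: [3.14, 0.001, 1.428]
contact_force: [0.2, 0.1, -0.9]
grip_width: 43.2
finger_force: 30.0
```

Request:
carry_out(plan=[{"tx": 0,"ty": 0,"tz": -25,"rx": 0,"ry": 0,"rz": 0},{"tx": 0,"ty": 0,"tz": 0,"rx": 0,"ry": 0,"rz": 0},{"tx": 0,"ty": 0,"tz": 0,"rx": 0,"ry": 0,"rz": 0}])

```text
time: 19.8
tool_pos: [481.4, -150.1, 71.1]
tcp_rot: [-3.141, -0.0, 1.431]
contact_force: [-0.3, -0.6, 0.1]
grip_width: 43.2
finger_force: 30.0
```

```bash
python3 -c "
from h import *
pic('j2',(380,180,580,330))"
```

```text
(no output)
```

View pics/j2.png

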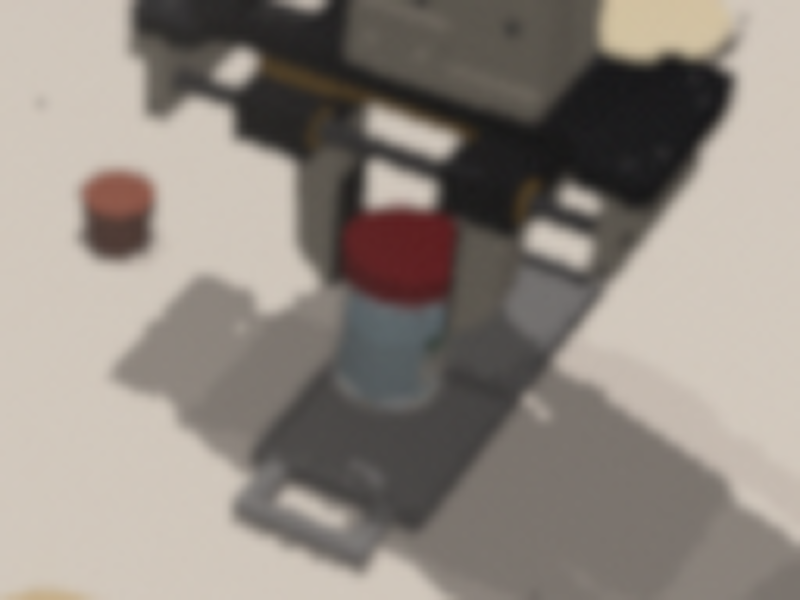

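The jar hangs upright above the tab cell of the short tray, with its base at crop (388,385). I'll lower it and release.

Request:
carry_out(plan=[{"tx": 0,"ty": -3,"tz": -15,"rx": 0,"ry": 0,"rz": 0},{"tx": 0,"ty": 0,"tz": -11,"rx": 0,"ry": 0,"rz": 0},{"tx": 0,"ty": 0,"tz": -5,"rx": 0,"ry": 0,"rz": 0},{"tx": 0,"ty": 0,"tz": 0,"rx": 0,"ry": 0,"rz": 0},{"tx": 0,"ty": 0,"tz": 0,"rx": 0,"ry": 0,"rz": 0}])

```text
time: 20.35
tool_pos: [483.5, -153.6, 41.5]
tcp_rot: [3.136, 0.001, 1.431]
contact_force: [3.1, -0.3, 6.0]
grip_width: 43.0
finger_force: 30.0
```

Request:
carry_out(plan=[{"tx": 0,"ty": 0,"tz": 0,"rx": 0,"ry": 0,"rz": 0},{"tx": 0,"ty": 0,"tz": 0,"rx": 0,"ry": 0,"rz": 0},{"tx": 0,"ty": 0,"tz": 0,"rx": 0,"ry": 0,"rz": 0},{"tx": 0,"ty": 0,"tz": 20,"rx": 0,"ry": 0,"rz": 0},{"tx": 0,"ty": 0,"tz": 40,"rx": 0,"ry": 0,"rz": 0},{"tx": 10,"ty": -6,"tz": 40,"rx": 0,"ry": 0,"rz": 0},{"tx": 33,"ty": -15,"tz": 0,"rx": 0,"ry": 0,"rz": 0.05},{"tx": 33,"ty": -15,"tz": 0,"rx": 0,"ry": 0,"rz": 0.05},{"tx": 33,"ty": -15,"tz": 0,"rx": 0,"ry": 0,"rz": 0.04},{"tx": 30,"ty": -16,"tz": -20,"rx": 0,"ry": 0,"rz": 0},{"tx": 0,"ty": 0,"tz": -30,"rx": 0,"ry": 0,"rz": 0},{"tx": 0,"ty": 0,"tz": -30,"rx": 0,"ry": 0,"rz": 0}], gripper=0.3)

```text
time: 21.55
tool_pos: [620.5, -220.4, 58.1]
tcp_rot: [-3.141, -0.0, 1.571]
contact_force: [-0.4, -0.6, -0.9]
grip_width: 64.1
finger_force: 0.0
```

```bash
python3 -c "
from h import *
pic('s3',(360,180,560,330))
o=bot.get_obs();X=o['tool_pos'];print(X,proj('side',X)/.64,proj('side',[X[0],X[1],26])/.64,proj('side',[X[0],X[1],0])/.64)"
```

```text
[ 617.13675195 -218.73819103   52.21957467] [410.57943796 213.37616923] [410.41520463 226.73055887] [410.25771488 239.53660388]
```

View pics/s3.png

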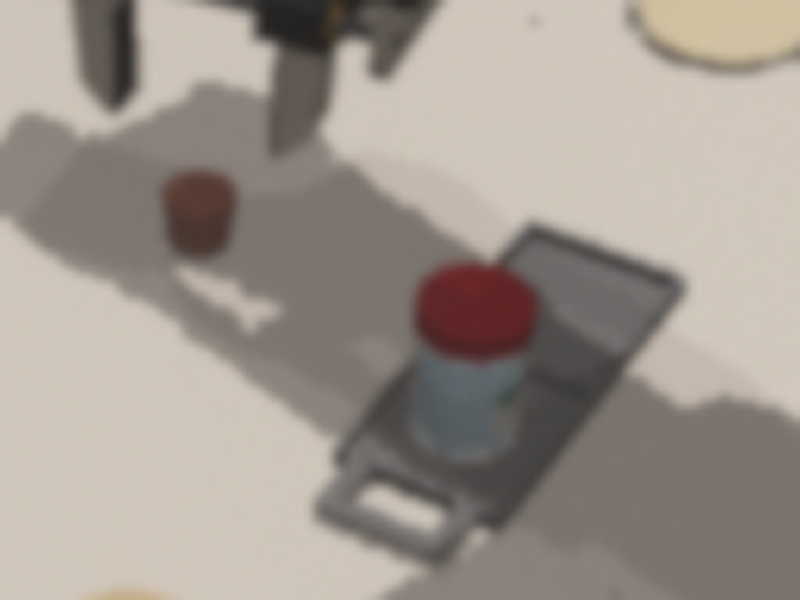

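The jar stands upright inside the tab cell. The brown stopper's top centre is at (410,228), and the TCP axis projects to (410.4,226.7). I'll grasp.

Request:
carry_out(plan=[{"tx": -1,"ty": 2,"tz": -20,"rx": 0,"ry": 0,"rz": 0},{"tx": 0,"ty": 0,"tz": -18,"rx": 0,"ry": 0,"rz": 0},{"tx": 0,"ty": 0,"tz": -7,"rx": 0,"ry": 0,"rz": 0},{"tx": 0,"ty": 0,"tz": 0,"rx": 0,"ry": 0,"rz": 0},{"tx": 0,"ty": 0,"tz": 0,"rx": 0,"ry": 0,"rz": 0}])

```text
time: 22.1
tool_pos: [619.7, -218.3, 15.7]
tcp_rot: [3.141, 0.001, 1.571]
contact_force: [0.2, -0.5, 0.4]
grip_width: 64.2
finger_force: 0.0
```

Request:
carry_out(plan=[{"tx": 0,"ty": 0,"tz": 0,"rx": 0,"ry": 0,"rz": 0},{"tx": 0,"ty": 0,"tz": 0,"rx": 0,"ry": 0,"rz": 0},{"tx": 0,"ty": 0,"tz": 0,"rx": 0,"ry": 0,"rz": 0},{"tx": 0,"ty": 0,"tz": 0,"rx": 0,"ry": 0,"rz": 0},{"tx": 0,"ty": 0,"tz": 0,"rx": 0,"ry": 0,"rz": 0},{"tx": 0,"ty": 0,"tz": 20,"rx": 0,"ry": 0,"rz": 0},{"tx": 0,"ty": 0,"tz": 40,"rx": 0,"ry": 0,"rz": 0},{"tx": 0,"ty": 0,"tz": 30,"rx": 0,"ry": 0,"rz": 0}], gripper=1)

```text
time: 22.9
tool_pos: [619.5, -218.1, 106.4]
tcp_rot: [3.141, 0.0, 1.571]
contact_force: [0.4, -0.5, -0.1]
grip_width: 28.2
finger_force: 30.0
```

Request:
carry_out(plan=[{"tx": -15,"ty": -1,"tz": 0,"rx": 0,"ry": 0,"rz": -0.02},{"tx": -30,"ty": -2,"tz": 0,"rx": 0,"ry": 0,"rz": -0.03},{"tx": -35,"ty": -3,"tz": 0,"rx": 0,"ry": 0,"rz": -0.03},{"tx": -35,"ty": -3,"tz": 0,"rx": 0,"ry": 0,"rz": -0.03},{"tx": -25,"ty": -2,"tz": -15,"rx": 0,"ry": 0,"rz": -0.03},{"tx": -10,"ty": 0,"tz": -20,"rx": 0,"ry": 0,"rz": 0},{"tx": 0,"ty": 0,"tz": -20,"rx": 0,"ry": 0,"rz": 0},{"tx": 0,"ty": 0,"tz": 0,"rx": 0,"ry": 0,"rz": 0},{"tx": 0,"ty": 0,"tz": 0,"rx": 0,"ry": 0,"rz": 0}])

```text
time: 23.8
tool_pos: [469.5, -229.2, 50.0]
tcp_rot: [3.142, -0.0, 1.431]
contact_force: [0.1, 0.3, 0.5]
grip_width: 28.3
finger_force: 30.0
```

```bash
python3 -c "
from h import *
pic('s4',(400,180,600,330))"
```

```text
(no output)
```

View pics/s4.png

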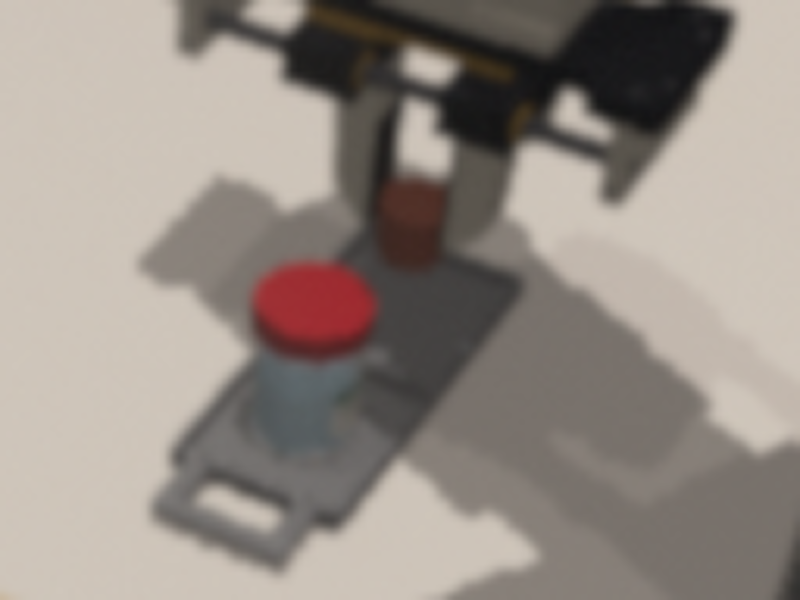

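The jar stands upright in its cell, and the brown stopper hangs over the far cell with its base at crop (410,255). I'll lower, release and retreat.

Request:
carry_out(plan=[{"tx": 0,"ty": 0,"tz": -16,"rx": 0,"ry": 0,"rz": 0},{"tx": 0,"ty": 0,"tz": -10,"rx": 0,"ry": 0,"rz": 0},{"tx": 0,"ty": 0,"tz": -5,"rx": 0,"ry": 0,"rz": 0},{"tx": 0,"ty": 0,"tz": 0,"rx": 0,"ry": 0,"rz": 0},{"tx": 0,"ty": 0,"tz": 0,"rx": 0,"ry": 0,"rz": 0}])

```text
time: 24.35
tool_pos: [469.5, -229.2, 19.1]
tcp_rot: [3.141, 0.0, 1.431]
contact_force: [0.7, 1.5, -0.3]
grip_width: 27.9
finger_force: 30.0
```

Request:
carry_out(plan=[{"tx": 0,"ty": 0,"tz": 0,"rx": 0,"ry": 0,"rz": 0},{"tx": 0,"ty": 0,"tz": 0,"rx": 0,"ry": 0,"rz": 0},{"tx": 0,"ty": 0,"tz": 0,"rx": 0,"ry": 0,"rz": 0},{"tx": 0,"ty": 0,"tz": 20,"rx": 0,"ry": 0,"rz": 0},{"tx": 0,"ty": 0,"tz": 40,"rx": 0,"ry": 0,"rz": 0},{"tx": 0,"ty": -5,"tz": 45,"rx": 0,"ry": 0,"rz": 0},{"tx": -20,"ty": -30,"tz": 30,"rx": 0,"ry": 0,"rz": 0},{"tx": -25,"ty": -40,"tz": 0,"rx": 0,"ry": 0,"rz": 0},{"tx": -25,"ty": -40,"tz": 0,"rx": 0,"ry": 0,"rz": 0},{"tx": -25,"ty": -40,"tz": 0,"rx": 0,"ry": 0,"rz": 0},{"tx": -25,"ty": -40,"tz": 0,"rx": 0,"ry": 0,"rz": 0},{"tx": 0,"ty": 0,"tz": 0,"rx": 0,"ry": 0,"rz": 0}], gripper=0.4)

```text
time: 25.55
tool_pos: [346.2, -428.6, 153.9]
tcp_rot: [3.141, 0.003, 1.425]
contact_force: [0.7, 0.5, 0.3]
grip_width: 54.9
finger_force: 0.0
```

```bash
python3 -c "
from h import *
pic('f')
pic('ft',(170,220,620,400),'top')"
```

```text
(no output)
```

View pics/f.png

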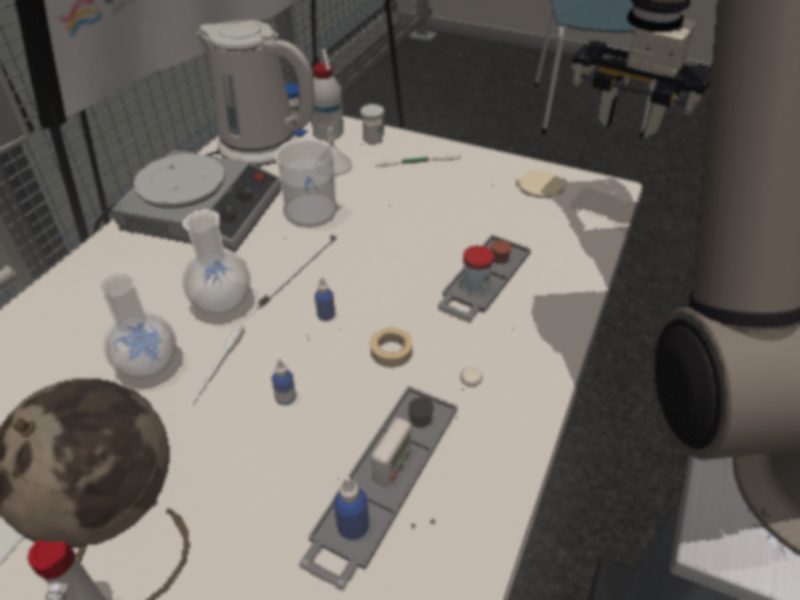

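View pics/ft.png

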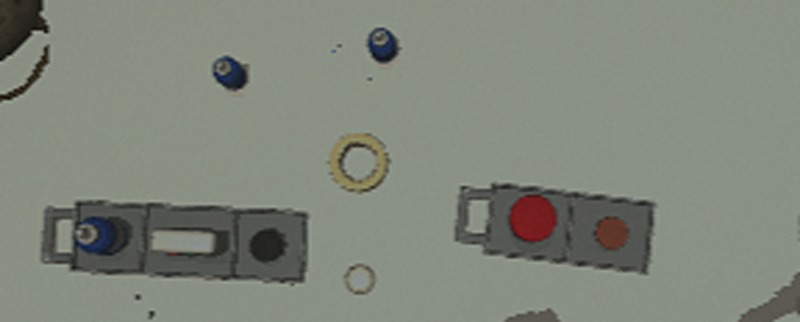

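Both views show every item upright in its cell. In the top crop the bottle is at (100,235), the timer at (185,242), the black stopper at (267,245), the jar at (533,218) and the brown stopper at (611,232). I'm handing in.

```bash
python3 -c "
from plant import bot
print(bot.close_job())"
```

```text
the job is handed in; nothing more can be done
None
```

Both kits are made up in the order asked and handed in at about 26 s of the 128 s allowed; the last pictures show all five items upright in their cells (black stopper in the long tray, brown in the short), and no verdict came back.

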